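# Find the paint box's hidden catch by feel

### The arm

A 7-joint arm with a two-finger parallel gripper is mounted at the origin on a cart in front of the work surface, level with it; the furniture and walls round the work are solid. World frame = base frame: x ahead of the robot, y to its left, z up, the work surface at z = 0. Lengths are in m, angles in rad, forces in N, time in s.
With the tool pointing down it reaches from about 0.4 to 0.85 m from the base axis. Payload 10.4 kg.
Tool frame: the origin (TCP) lies midway between the tips of the shut fingers; the grasp point (between the pads) lies 19 mm behind it (manip.hold_point_z is the distance from the TCP to the grasp point, in m); z points along the fingers, y is the line along which they close (so a half turn about z gives the same grasp; the last joint's range is limited). The gripper opens to 85 mm and grips with 20 to 120 N. Pads are 22 mm wide; open, the fingers measure 114 mm over their backs; the gripper's body (76 mm by 85 mm) begins 54 mm behind the grasp point. The pads swing forward as they close: fully open they stand 13 mm farther back than shut.
Start: joints at [-1.264, 0.332, -0.065, 1.46, 0.022, 1.35, -0.088], TCP at [0.202, 0.591, 0.231] pointing down, gripper open.
Joint ranges: [-2.6, 2.6], [-0.5, 2.12], [-1.47, 1.34], [0.16, 2.42], [-1.27, 4.41], [0.06, 2.06], [-2.6, 2.6]. Speed limits (rad/s): [2.22, 2.22, 2.79, 2.79, 3.14, 3.14, 3.14].

### API

Orientations are given as a unit quaternion [x, y, z, w].
In Python, from workcell import manip, eyes, job gives the robot as it stands.
- The arm moves only by the shell command python3 -m crank 'ROWS' [FORCE]. ROWS is JSON, a list that holds one entry, the list of rows, each a list of 7 numbers: the finger opening in cm, from 0 to 8.54, then the shift along the world's x, y, z in cm, then the turn, a rotation vector about the world's x, y, z in degrees. In form: [[[hand, x, y, z, ax, ay, az], ...]]. A call has 1 to 20 rows; each row shifts and turns the commanded pose from where the row before left it; what a row does not reach is not made up. A row lasts 1/8 s, in which the tool goes at most 62.5 mm and 10.7 degrees, less where a joint would pass 70% of its speed; a pose out of reach is approached as far as the arm can. A call with a gripper value outside its range is refused whole. The fingers move at their own pace and stop on an object; FORCE is the grip in N (left out, the last holds). Time passes only in rows, so rows that do not move let the fingers close. It gives the time, the measured TCP pose, the force, the opening and the grip force at its end, in the units of the state.
- manip.get_obs(): the state, without advancing time (a new reading comes with each control period).
- eyes.camera(name): name is "side" or "top" or "wrist"; returns (picture, depth): 420x560x3 uint8, red, green, blue; 420x560 float32, m along the optical axis (not along the pixel's ray), 0 where there is no reading.
- eyes.camera_params(name): a dict with "fx", "fy", "cx", "cy" (pixels), "world_from_camera" (4x4, takes a point from camera to world coordinates); the wrist camera has in their place "hand_eye" (4x4, takes a point from camera to tool coordinates, whose origin is the TCP and whose axes are the flange's). Camera axes: x right, y down, z forward; pixel columns grow to the right and rows downward; lengths in m; the calibration is good to about 2 mm. A picture is of the moment at which its call begins: read the wrist's pose just before it. camera_params takes no time and is no camera call.
- job.hand_in(): hands the job in; it is judged then, once.
The state is a dict: "clock": time; "joint_pos": joint angles; "joint_velocities": joint speeds; "tau": joint torques, N m; "position": TCP position; "ee_rot": TCP orientation; "ft_force": force on the tool from outside, world axes, zero at the start; "torque": the same for the moment, N m; "grip_width": opening from 0.0 (shut) to 1.0 (fully open); "grasp_force": force on a finger pad.
Only numpy, scipy, OpenCV 4.12 (cv2) and the standard library are available. Lean on these libraries where they do the work, as an engineer would, in place of code of your own. Each camera call takes 0.05 s, during which the arm holds its last target. There are 200 camera calls.

### The job

One of the six dark recessed squares in the top of the wooden paint box is a hidden push catch; all six look alike, so feel them with your fingertips until one gives, and press that one fully down so that the lid behind springs open. Do not touch the lid itself, and do not pick up, shift or topple the loose jars and the dropper bottle standing in front of the box.

Things in the scene. Friction and masses are not known exactly. Their poses are not given: they have to be found in the camera images.
- case: wooden paint box fixed to the table, 240 (its x) x 118 (its y) x 50 mm high; origin at the centre of its underside, on the table; x points from the end with the squares to the end with the lid (roughly away from the robot), z up. The lid lies level with its top, from x = +57 to +110 mm, behind a 12 mm rail.
- panel (a point): middle of the six dark squares, level with their tops (48 mm above the table, 2 mm below the top of the box); axes as the box's. Square centres: x = -54, 0, +54 mm, y = -27, +27 mm from here. Each is 47 mm wide in a 48 mm well, with 6 mm ribs of lighter wood between. One of the six, at random, is the catch; the other five are rigid.
- lid_mid (a point): middle of the brown wooden lid, 53 (x) x 101 (y) x 5 mm; its far edge is hinged to the box. Not to be touched.
- catch (a joint): how far the catch is pressed down, m: 0 as it stands (level with the other five squares), 0.008 fully down. It is not known which square it is. It begins to give at about 4 N, moves at about 4 to 5 N all the way to a hard stop, and stays where it is left. It takes a fingertip less than 40 mm across placed in the middle of its square.
- case_lid (a joint): opening angle of the lid, hinged on its edge farthest from the squares, rad: 0 shut, 0.5 sprung open. It is linked to the catch and rises with it, 0.0625 rad for each mm; fully open its near edge stands about 27 mm above the top of the box.
- jar_a: small black pigment jar with a grey screw lid, 44 mm across, about 70 mm high, standing loose on the table near the front of the box; origin at the centre of its underside. Leave it alone.
- jar_b: small black pigment jar with a grey screw lid, 44 mm across, about 70 mm high, standing loose on the table near the front of the box; origin at the centre of its underside. Leave it alone.
- dropper: small amber dropper bottle with a black top, 34 mm across, 102 mm high, standing loose on the table near the front of the box; origin at the centre of its underside. Leave it alone.

How it is judged:
By the outcome, as a careful person would: the job done as asked, in the order asked, and still so for the second after the job is handed in, with the robot touching nothing.
It also fails if it takes over 48 s, if anything falls off the work surface, if the arm or the gripper's body presses on something with over 40 N, if the wrist force passes 120 N, or if a joint passes its speed limit or range.

## Working session

There is one attempt and no reset: what is moved stays moved. The work goes in short steps, Python scripts to look and compute and a shell command to move; the robot and the scene stay as the last step left them, time stands still between calls to the robot, and variables do not carry over. Pictures are saved under pics/ and viewed, at most 10 in all, crops included, and the job is handed in when it is done.

```bash
ls; mkdir -p pics; python3 - <<'E'
from workcell import manip, eyes, job
import cv2,numpy as np
o=manip.get_obs(); print(o['clock'],o['position'],o['ee_rot'],o['grip_width'],o['ft_force'])
for n in ['top','side']:
    im,d=eyes.camera(n); cv2.imwrite(f'pics/{n}0.png',im[:,:,::-1]); np.savez(f'{n}0.npz',im=im,d=d)
    p=eyes.camera_params(n); print(n,p)
E
```

```text
pics
0.0 [0.20229065 0.5909565  0.230519  ] [ 1.64139994e-01  9.86436797e-01 -7.09279102e-04 -6.69538411e-05] 0.999956026951245 [-1.0736804   0.12143787 -0.91002027]
top {'fx': 433.91681666108366, 'fy': 433.91681666108366, 'cx': 278.01761929833907, 'cy': 206.2246078952662, 'world_from_camera': array([[-0.00616147, -0.99447435,  0.10479885,  0.39219631],
       [-0.99935399,  0.00983442,  0.03456702,  0.32192204],
       [-0.03540665, -0.10451816, -0.99389251,  0.92276668],
       [ 0.        ,  0.        ,  0.        ,  1.        ]])}
side {'fx': 427.8550037009623, 'fy': 427.8550037009623, 'cx': 278.78210369531286, 'cy': 209.81461460270023, 'world_from_camera': array([[ 0.85383548, -0.34807848,  0.38704825,  0.15406645],
       [-0.52026447, -0.54632101,  0.65639792, -0.20925133],
       [-0.0170254 , -0.76182329, -0.64756113,  0.62673577],
       [ 0.        ,  0.        ,  0.        ,  1.        ]])}
```

View pics/top0.png

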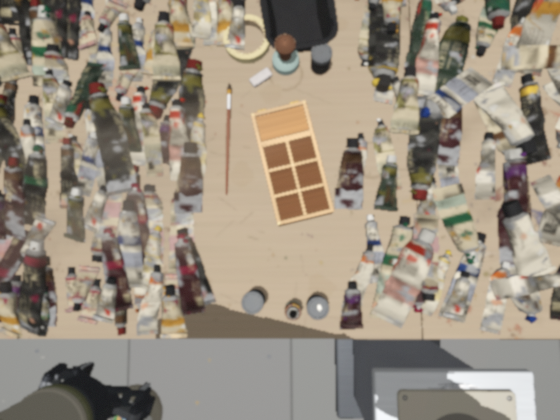

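View pics/side0.png

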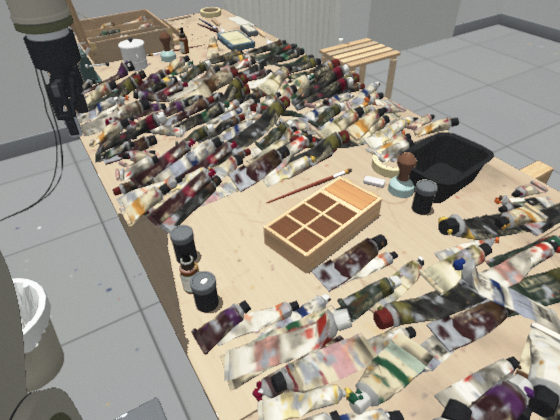

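The top view shows the box with corners near (252,113), (304,101), (332,211) and (278,223). The lid is at the far end, and the jars and dropper stand in front at (253,300), (317,307) and (293,311). I'll segment the dark squares and fit the pose.

```bash
cat > h.py <<'E'
import numpy as np,cv2
from workcell import eyes
def world(p,u,v,z=None,d=None):
    M=p['world_from_camera']; r=np.array([(u-p['cx'])/p['fx'],(v-p['cy'])/p['fy'],1.])
    w=M[:3,:3]@r; s=d if d is not None else (z-M[2,3])/w[2]
    return M[:3,3]+s*w
E
python3 - <<'E'
from h import *
G=np.array([[x,y] for x in(-54,0,54) for y in(-27,27)])/1e3
for n,poly in [('top',[(252,113),(304,101),(332,211),(278,223)]),('side',[(264,233),(341,178),(382,208),(303,252)])]:
    f=np.load(n+'0.npz');im,d=f['im'],f['d'];p=eyes.camera_params(n)
    m=np.zeros(d.shape,np.uint8);cv2.fillPoly(m,[np.array(poly)],1)
    k=((im.max(2)<125)&(m>0)).astype(np.uint8)
    N,l,s,c=cv2.connectedComponentsWithStats(k,connectivity=4)
    P=[]
    for i in range(1,N):
        if s[i,4]>80:
            u,v=c[i]; dd=np.median(d[l==i]); w=world(p,u,v,z=.048); P.append(w)
            print(n,s[i,4],c[i].round(1),w.round(4),'depthz',world(p,u,v,d=dd)[2].round(4))
    P=np.array(P)
    if len(P)==6:
        c=P.mean(0);best=None
        from scipy.optimize import linear_sum_assignment as L
        from scipy.optimize import minimize
        def cost(q):
            a=q[2];R=np.array([[np.cos(a),-np.sin(a)],[np.sin(a),np.cos(a)]]);g=G@R.T+q[:2]
            D=((g[:,None]-P[None,:,:2])**2).sum(2);i,j=L(D);return D[i,j].sum()*1e6
        r=min((minimize(cost,[*c[:2],a],method='Nelder-Mead') for a in(-.2,.2)),key=lambda r:r.fun);a=r.x[2]
        print('panel',r.x[:2],'yaw deg',np.degrees(a),'rms mm',(r.fun/6)**.5)
        R=np.array([[np.cos(a),-np.sin(a)],[np.sin(a),np.cos(a)]]);print((G@R.T+r.x[:2]).round(4))
p=eyes.camera_params('top')
for u,v,z in[(253,300,.07),(317,307,.07),(293,311,.1)]: print(world(p,u,v,z=z).round(3))
E
```

```text
[0.3   0.401 0.07 ]
[0.286 0.278 0.07 ]
[0.283 0.324 0.1  ]
```

```bash
cat > fit.py <<'E'
from h import *
from scipy.optimize import linear_sum_assignment as L, minimize
G=np.array([[x,y] for x in(-54,0,54) for y in(-27,27)])/1e3
for n,poly in [('top',[(252,113),(304,101),(332,211),(278,223)]),('side',[(264,233),(341,178),(382,208),(303,252)])]:
    f=np.load(n+'0.npz');im,d=f['im'],f['d'];p=eyes.camera_params(n)
    m=np.zeros(d.shape,np.uint8);cv2.fillPoly(m,[np.array(poly)],1)
    g=im[:,:,1]; t,_=cv2.threshold(g[m>0].reshape(-1,1),0,255,cv2.THRESH_OTSU)
    k=((g<t)&(m>0)).astype(np.uint8)
    N,l,s,c=cv2.connectedComponentsWithStats(k,connectivity=4)
    print(n,'otsu',t,s[1:,4]); P=[]
    for i in range(1,N):
        if s[i,4]>150:
            u,v=c[i]; w=world(p,u,v,z=.048); P.append(w)
            print(s[i,4],c[i].round(1),w.round(4),'depthz',world(p,u,v,d=np.median(d[l==i]))[2].round(4))
    P=np.array(P)
    if len(P)==6:
        R=lambda a:np.array([[np.cos(a),-np.sin(a)],[np.sin(a),np.cos(a)]])
        def cost(q):
            D=((G@R(q[2]).T+q[:2])[:,None]-P[None,:,:2]);D=(D**2).sum(2);i,j=L(D);return D[i,j].sum()*1e6
        r=min((minimize(cost,[*P.mean(0)[:2],a],method='Nelder-Mead') for a in(-.2,.2)),key=lambda r:r.fun)
        print('panel',r.x[:2],'yaw deg',np.degrees(r.x[2]),'rms mm',(r.fun/6)**.5);print((G@R(r.x[2]).T+r.x[:2]).round(4))
E
python3 fit.py
```

```text
top otsu 142.0 [468 472 496 495 511 510]
468 [302.1 148.9] [0.6022 0.3022 0.048 ] depthz 0.048
472 [276.3 155.2] [0.5899 0.3552 0.048 ] depthz 0.0479
496 [308.3 174.1] [0.5497 0.2902 0.048 ] depthz 0.0479
495 [282.6 180.4] [0.5374 0.3428 0.048 ] depthz 0.0479
511 [314.8 199.7] [0.497  0.2776 0.048 ] depthz 0.0479
510 [288.8 206.1] [0.4844 0.3305 0.048 ] depthz 0.0481
panel [0.54342878 0.31641352] yaw deg 13.177039122514595 rms mm 0.21949964314893372
[[0.497  0.2778]
 [0.4847 0.3304]
 [0.5496 0.2901]
 [0.5373 0.3427]
 [0.6022 0.3024]
 [0.5899 0.355 ]]
side otsu 148.0 [286   1 307 336 209   1   1 377 332 423  75   1   2   1   2   1   1]
286 [321.3 201.9] [0.5899 0.3511 0.048 ] depthz 0.0475
307 [304.4 213.9] [0.5379 0.338  0.048 ] depthz 0.0477
336 [340.8 213.3] [0.602  0.2992 0.048 ] depthz 0.0473
209 [364.  215.4] [0.6379 0.2685 0.048 ] depthz 0.0339
377 [323.5 225.9] [0.5496 0.2871 0.048 ] depthz 0.0472
332 [286.1 226.9] [0.4849 0.3246 0.048 ] depthz 0.0471
423 [305.  239.5] [0.4967 0.2748 0.048 ] depthz 0.0475
```

The panel fit is good to 0.2 mm rms, with depth heights at 48 mm as expected, and the squares sit within reach. Next I move over the near-left square with the fingers shut and the tool turned +32° to line up with the box.

```bash
python3 -m crank '[[[0,2.35,-2.18,0,0,0,2.67],[0,2.35,-2.18,0,0,0,2.67],[0,2.35,-2.18,0,0,0,2.67],[0,2.35,-2.18,0,0,0,2.67],[0,2.35,-2.18,0,0,0,2.67],[0,2.35,-2.18,0,0,0,2.67],[0,2.35,-2.18,0,0,0,2.67],[0,2.35,-2.18,0,0,0,2.67],[0,2.35,-2.18,0,0,0,2.67],[0,2.35,-2.18,0,0,0,2.67],[0,2.35,-2.18,0,0,0,2.67],[0,2.35,-2.18,0,0,0,2.67],[0,0,0,0,0,0,0],[0,0,0,0,0,0,0]]]' 40; python3 -c "
from workcell import manip
o=manip.get_obs();print(o)"
```

```text
clock: 1.85
position: [0.4838, 0.3302, 0.231]
ee_rot: [-0.114, 0.993, 0.0, -0.0]
ft_force: [-0.3, 0.0, -0.0]
grip_width: 0.0
grasp_force: 0.0
{'clock': 1.85, 'joint_pos': array([-0.75961043,  0.24336188,  0.09895972,  1.5761617 , -0.02511743,
        1.32399365,  1.14287481]), 'joint_velocities': array([-1.56436340e-02, -3.20013223e-03, -1.17921379e-02, -7.75493575e-05,
        8.16185869e-04,  4.74121910e-06,  2.68890605e-04]), 'tau': array([ 1.47694767e+00, -5.56347263e+01,  2.72822700e+00, -3.89701259e+01,
        1.64284757e-01,  4.82670192e-03,  6.41238783e-02]), 'position': array([0.48379867, 0.33019666, 0.23097197]), 'ee_rot': array([-1.14484676e-01,  9.93424914e-01,  4.93455696e-05, -4.43410266e-04]), 'ft_force': array([-0.28946032,  0.02473365, -0.03675489]), 'torque': array([0.02464079, 0.04818656, 0.0200068 ]), 'grasp_force': 0.0, 'grip_width': 0.00041781890128855163}
```

```bash
python3 -m crank '[[[0,0.05,-0.1,-4.2,0,0,0],[0,0,0,-4.2,0,0,0],[0,0,0,-4.2,0,0,0],[0,0,0,-4.2,0,0,0],[0,0,0,-0.8,0,0,0],[0,0,0,0,0,0,0],[0,0,0,-0.3,0,0,0],[0,0,0,-0.2,0,0,0],[0,0,0,-0.1,0,0,0]]]'
```

```text
clock: 2.98
position: [0.4851, 0.329, 0.0498]
ee_rot: [-0.114, 0.993, 0.0, 0.0]
ft_force: [0.0, 1.0, 0.6]
grip_width: -0.001
grasp_force: 0.0
```

```bash
for i in 1 2 ; do python3 -m crank '[[[0,0,0,-0.1,0,0,0],[0,0,0,0,0,0,0]]]' | egrep 'clock|position|ft_f'; done
```

```text
clock: 3.22
position: [0.4849, 0.3287, 0.0483]
ft_force: [0.2, -0.3, -0.3]
clock: 3.48
position: [0.485, 0.3288, 0.0482]
ft_force: [-4.1, -2.5, 9.3]
```

```bash
python3 -m crank '[[[0,0,0,-0.1,0,0,0],[0,0,0,0,0,0,0]]]' | egrep 'clock|position|ft_f'
```

```text
clock: 3.72
position: [0.485, 0.3288, 0.0481]
ft_force: [-6.6, -5.6, 19.0]
```

The near-left square is rigid: force rises about 10 N per mm with no motion. Next is near-right.

```bash
python3 -m crank '[[[0,0,0,1.5,0,0,0],[0,0.62,-2.63,0,0,0,0],[0,0.61,-2.63,0,0,0,0],[0,0,0,0,0,0,0],[0,0,0,-1.0,0,0,0],[0,0,0,-0.2,0,0,0],[0,0,0,-0.1,0,0,0],[0,0,0,-0.1,0,0,0],[0,0,0,-0.1,0,0,0],[0,0,0,0,0,0,0]]]' | egrep 'clock|position|ft_f'
```

```text
clock: 4.97
position: [0.4964, 0.2769, 0.0481]
ft_force: [-11.7, -4.3, 22.3]
```

Near-right is rigid too. Next is mid-right.

```bash
python3 -m crank '[[[0,0,0,1.5,0,0,0],[0,2.63,0.62,0,0,0,0],[0,2.63,0.61,0,0,0,0],[0,0,0,0,0,0,0],[0,0,0,-1.0,0,0,0],[0,0,0,-0.2,0,0,0],[0,0,0,-0.1,0,0,0],[0,0,0,-0.1,0,0,0],[0,0,0,-0.1,0,0,0],[0,0,0,0,0,0,0]]]' | egrep 'clock|position|ft_f'
```

```text
clock: 6.22
position: [0.5491, 0.2884, 0.0482]
ft_force: [-10.0, -5.2, 19.7]
```

Mid-right is rigid. Next is mid-left.

```bash
python3 -m crank '[[[0,0,0,1.5,0,0,0],[0,-0.61,2.63,0,0,0,0],[0,-0.62,2.63,0,0,0,0],[0,0,0,0,0,0,0],[0,0,0,-1.0,0,0,0],[0,0,0,-0.2,0,0,0],[0,0,0,-0.1,0,0,0],[0,0,0,-0.1,0,0,0],[0,0,0,-0.1,0,0,0],[0,0,0,0,0,0,0]]]' | egrep 'clock|position|ft_f'
```

```text
clock: 7.48
position: [0.5378, 0.3399, 0.0482]
ft_force: [-7.7, -6.6, 18.7]
```

Mid-left is rigid. Next is far-left.

```bash
python3 -m crank '[[[0,0,0,1.5,0,0,0],[0,2.62,0.66,0,0,0,0],[0,2.62,0.66,0,0,0,0],[0,0,0,0,0,0,0],[0,0,0,-1.0,0,0,0],[0,0,0,-0.2,0,0,0],[0,0,0,-0.1,0,0,0],[0,0,0,-0.1,0,0,0],[0,0,0,-0.1,0,0,0],[0,0,0,0,0,0,0]]]' | egrep 'clock|position|ft_f'
```

```text
clock: 8.72
position: [0.5898, 0.3545, 0.0465]
ft_force: [-3.2, 0.3, 2.7]
```

Far-left gives: it sank 1.7 mm at about 3 N. I'll press it down to the stop.

```bash
python3 -m crank '[[[0,0,0,-0.1,0,0,0],[0,0,0,-0.1,0,0,0],[0,0,0,-0.1,0,0,0],[0,0,0,-0.1,0,0,0],[0,0,0,-0.1,0,0,0],[0,0,0,-0.1,0,0,0],[0,0,0,-0.1,0,0,0],[0,0,0,0,0,0,0],[0,0,0,0,0,0,0]]]' | egrep 'clock|position|ft_f'
```

```text
clock: 9.85
position: [0.5899, 0.3544, 0.0402]
ft_force: [-5.1, -1.0, 9.4]
```

```bash
python3 -m crank '[[[0,0,0,-0.1,0,0,0],[0,0,0,-0.05,0,0,0],[0,0,0,0,0,0,0],[0,0,0,0,0,0,0]]]' | egrep 'clock|position|ft_f'
```

```text
clock: 10.35
position: [0.59, 0.3545, 0.0401]
ft_force: [-9.9, -3.3, 20.7]
```

The hard stop is at 40.1 mm (8 mm of travel, 21 N). I'll lift straight up, back away from the lid, and look.

```bash
python3 -m crank '[[[0,0,0,1,0,0,0],[0,0,0,3,0,0,0],[0,0,0,5,0,0,0],[0,0,0,5,0,0,0],[0,-3,3,2,0,0,0],[0,-3,5,0,0,0,0],[0,-3,5,0,0,0,0],[0,-3,5,0,0,0,0],[0,-3,5,0,0,0,0],[0,0,0,0,0,0,0],[0,0,0,0,0,0,0]]]' | egrep 'clock|position|ft_f'
python3 - <<'E'
from h import *
im,d=eyes.camera('side');cv2.imwrite('pics/side1.png',im[:,:,::-1])
im,d=eyes.camera('top');cv2.imwrite('pics/top1.png',im[:,:,::-1]);p=eyes.camera_params('top')
for u,v in[(302,149),(276,155),(308,174),(283,180),(315,200),(289,206),(289,138),(287,132),(283,120),(281,112)]:
    print(u,v,world(p,u,v,d=np.median(d[v-3:v+4,u-3:u+4])).round(4))
E
```

```text
clock: 11.72
position: [0.4406, 0.5837, 0.1973]
ft_force: [1.3, -0.1, 0.1]
302 149 [0.6021 0.3024 0.0478]
276 155 [0.592  0.3561 0.0402]
308 174 [0.5499 0.2908 0.0482]
283 180 [0.5382 0.3419 0.0475]
315 200 [0.4964 0.2773 0.048 ]
289 206 [0.4846 0.3301 0.0484]
289 138 [0.6252 0.3288 0.0494]
287 132 [0.6482 0.3333 0.0126]
283 120 [0.6587 0.3406 0.0647]
281 112 [0.6791 0.3448 0.0536]
```

View pics/side1.png

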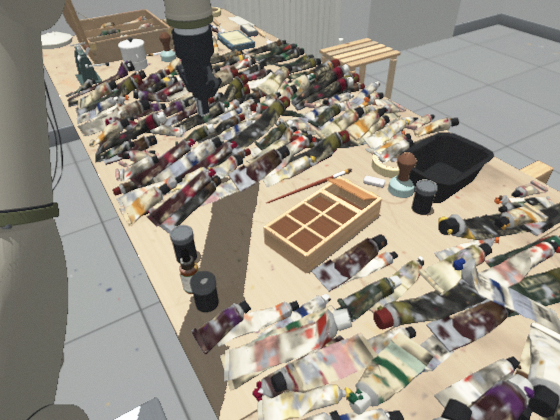

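The side view shows the lid sprung open at about (355,190). The jars and dropper are unmoved at (182,243), (188,268) and (204,290). The far-left square reads 40 mm, so it is fully down, and the robot is clear.

```bash
python3 -c "
from workcell import job
print(job.hand_in())"
```

```text
the job is handed in; nothing more can be done
None
```

The far-left square was the catch: I pressed it down the full 8 mm, the lid sprang open, and I handed the job in at about 12 s with the lid never touched and the jars and dropper still standing where they were.

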